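Shut and latch the larger plywood kit case

ROBOT

A 7-joint arm with a two-finger parallel gripper is mounted at the origin on the work surface. World frame = base frame: x ahead of the robot, y to its left, z up, the work surface at z = 0. Lengths are in m, angles in rad, forces in N, time in s.
With the tool pointing down it reaches from about 0.35 to 0.9 m from the base axis. Payload 8.1 kg.
Tool frame: the origin (TCP) lies midway between the tips of the shut fingers; the grasp point (between the pads) lies 19 mm behind it; z points along the fingers, y is the line along which they close (so a half turn about z gives the same grasp; the last joint's range is limited). The gripper opens to 92 mm and grips with 3 to 60 N. Pads are 19 mm wide; open, the fingers measure 130 mm over their backs; the gripper's body (75 mm by 190 mm) begins 47 mm behind the grasp point.
Start: joints at [1.159, 0.434, 0.025, 1.573, -0.012, 1.134, -0.075], TCP at [0.19, -0.595, 0.227] pointing down, gripper open.
Joint ranges: [-2.62, 2.62], [-0.44, 2.09], [-1.27, 1.32], [0.08, 2.57], [-1.32, 4.46], [0.12, 2], [-2.74, 2.74]. Speed limits (rad/s): [2.22, 2.22, 3.01, 3.01, 3.14, 3.14, 3.14].

INTERFACE

Orientations are given as a rotation vector (axis times angle).
In Python, from cell import arm gives the robot as it stands.
- The arm moves only by the tool move_arm, never from a script. Its argument "motion" is a list of rows, each an object of numbers: "tx", "ty", "tz": the shift along the tool's x, y, z normalised to -1 to 1, where 1 is 1000 mm; "twist": the turn about the tool's z normalised to -1 to 1, where 1 is pi/2 rad. In form: [{"tx": .., "ty": .., "tz": .., "twist": ..}, ...]. A call has 1 to 12 rows; each row shifts and turns the commanded pose from where the row before left it, along the tool's axes as they then stand; what a row does not reach is not made up. A row lasts 1/10 s, in which the tool goes at most 50 mm and 8.59 degrees, less where a joint would pass 70% of its speed; a pose out of reach is approached as far as the arm can. A call with a number of a shift or a turn outside -1 to 1 is refused whole. A call with a gripper value outside its range is refused whole. "gripper" is the gripper's target within -1 to 1 (shut at 1, half-way at 0, fully open at -1), set as the call begins (left out, the last holds). The fingers move at their own pace and stop on an object; "squeeze" is the grip in N (left out, the last holds). Time passes only in rows, so rows that do not move let the fingers close. It gives the time, the measured TCP pose, the force, the opening and the grip force at its end, in the units of the state.
- arm.observe(): the state, without advancing time (a new reading comes with each control period).
- arm.get_image(name): name is "scene" or "top" or "wrist"; returns the picture (420x560x3 uint8, red, green, blue); there is no depth.
- arm.calibration(name): a dict with "K" (3x3 intrinsics, pixels), "T" (4x4, takes a point from camera to world coordinates). Camera axes: x right, y down, z forward; pixel columns grow to the right and rows downward; lengths in m; the calibration is good to about 2 mm. The wrist camera is an equidistant fisheye: a pixel r from the principal point sees the ray r / f radians off the axis. A picture is of the moment at which its call begins: read the wrist's pose just before it. calibration takes no time and is no camera call; for the wrist camera it gives the pose at the moment of the call.
- arm.sign_off(): hands the job in; it is judged then, once.
Trained networks look in the newest picture that a camera, given by its name, has taken for a name from the list of things; names that differ only in an ending like _2 or _b are one class to them, and where a whole thing is asked for, a point or a joint stands for the part that bears it (a point fixed in the world has none). Each returns a list of dicts, best first, with "conf" (0 to 1); they miss things now and then, are a little off and sometimes report something else, mostly with a low value. They report only what shows in the picture. A call takes as long as a camera call.
- arm.look_for(camera, query): "point" ([column, row] as shares, 0 to 1, of the picture: columns of its width, rows of its height, amid what is visible of it).
- arm.regions_of(camera, query): "region" (420x560 bool, what is visible of it) and "point" ([column, row] as shares, 0 to 1, of the picture: columns of its width, rows of its height, amid what is visible of it).
- arm.place_of(camera, query): "point" ([column, row] as shares, 0 to 1, of the picture: columns of its width, rows of its height: a listed point, or the origin of a listed thing).
The state is a dict: "clock": time; "joints": joint angles; "dq": joint speeds; "joint_efforts": joint torques, N m; "position": TCP position; "ee_rot": TCP orientation; "force": force on the tool from outside, world axes, zero at the start; "ft_torque": the same for the moment, N m; "width": opening from 0.0 (shut) to 1.0 (fully open); "gripper_force": force on a finger pad.
Only numpy, scipy, OpenCV 4.12 (cv2) and the standard library are available. Lean on these libraries where they do the work, as an engineer would, in place of code of your own. Each camera call takes 0.05 s, during which the arm holds its last target. There are 200 camera calls.

TASK

Shut the lid of the larger plywood kit case fully, then turn its wooden turnbutton so that its long arm points straight in over the lid and holds it shut. Leave the lid of the smaller case open as it stands.

Things in the scene. Friction and masses are not known exactly. Their poses are not given: they have to be found in the camera images.
- case: The larger of two open plywood cases, fixed to the table. Origin: centre of its underside; z up, +x towards its hinges, y along them. Box 160 mm (x) by 240 mm (y); top of the shut lid at z = 85 mm. In front of the lid's free edge (x = -80 mm) a ledge 48 mm deep, 90 mm wide, its top also at z = 85 mm, carries the turnbutton, which turns on an upright screw at x = -104 mm, y = 0.
- case_lid (a joint): Lid angle of the larger case, rad: 0 fully shut, grows as the free edge rises; starts at 0.45 to 0.85. Lid 160 by 240 by 8 mm over the whole box, hinge line at the case's x = +80 mm, z = 77 mm. The hinge is stiff: the lid stays where left; a few newtons pressing down on its middle shut it.
- case_button (a joint): Turnbutton of the larger case: level dark wooden bar 20 mm wide, z = 88 to 106 mm in the case's frame; long arm 58 mm from the screw, short end 18 mm. Value: long arm's angle about the case's z, rad: 0 along the case's +x, straight over the lid; +1.57 along its +y, off the lid. Starts 1.4 to 1.9, travel -0.6 to 2.1, no stop at 0. Turns easily (0.05 N m), stays where left.
- small_lid_edge (a point): Bystander: middle of the free edge of the smaller case's open lid, on its top face. Same design, with its own turnbutton; box 120 by 150 mm, 65 mm high when shut, hinge 120 mm from the free edge. Either case may stand left or right.

How it is judged:
By the outcome, as a careful person would: the job done as asked, in the order asked, and still so for the second after the job is handed in, with the robot touching nothing.
It also fails if it takes over 45 s, if anything falls off the work surface, if the arm or the gripper's body presses on something with over 40 N, if the wrist force passes 120 N, or if a joint passes its speed limit or range.

## Working session

There is one attempt and no reset: what is moved stays moved. The work goes in short steps, Python scripts to look and compute and a tool call to move; the robot and the scene stay as the last step left them, time stands still between calls to the robot, and variables do not carry over. Pictures are saved under pics/ and viewed, at most 10 in all, crops included, and the job is handed in when it is done.

Besides the shell and the picture viewer there is one more tool, called as name(argument=value, ...), one argument or row to a line, values as JSON. move_arm: Moves the arm, as the interface text tells. Scaled input: -1 to 1 covers 1000 mm each way for a shift and pi/2 rad each way for a turn. Its arguments: {"type":"object","properties":{"motion":{"type":"array","items":{"type":"object","properties":{"tx":{"type":"number"},"ty":{"type":"number"},"tz":{"type":"number"},"twist":{"type":"number"}}}},"gripper":{"type":"number"},"squeeze":{"type":"number"}},"required":["motion"]}

```bash
mkdir -p pics; python3 - <<'E'
from cell import arm
import cv2,numpy as np
s=arm.observe();print(s['clock'],s['position'],s['ee_rot'])
for c in ("scene","top"):
    im=arm.get_image(c);cv2.imwrite(f"pics/{c}0.png",im[:,:,::-1])
    k=arm.calibration(c);print(c,np.round(k["K"],1).tolist(),np.round(k["T"],3).tolist())
    for q in("case","case_lid","case_button","small_lid_edge"):
        print(q,[(np.round(np.array(d["point"])*[560,420],1).tolist(),round(d["conf"],2)) for d in arm.place_of(c,q)[:3]] if q in("case","small_lid_edge") else [(np.round(np.array(d["point"])*[560,420],1).tolist(),round(d["conf"],2)) for d in arm.look_for(c,q)[:3]])
E
```

```text
0.0 [ 0.1897505  -0.59498367  0.22595417] [-3.10276425e+00 -4.82791316e-01  6.08729635e-04]
scene [[396.0, 0.0, 281.7], [0.0, 396.0, 211.0], [0.0, 0.0, 1.0]] [[0.549, 0.608, -0.573, 1.057], [0.835, -0.389, 0.388, -0.358], [0.013, -0.692, -0.722, 0.718], [0.0, 0.0, 0.0, 1.0]]
case [([356.1, 204.3], 0.58)]
case_lid [([362.9, 174.8], 0.59)]
case_button []
small_lid_edge [([184.0, 244.6], 0.62)]
top [[432.5, 0.0, 286.3], [0.0, 432.5, 206.9], [0.0, 0.0, 1.0]] [[-0.052, -0.972, 0.229, 0.397], [-0.999, 0.051, -0.012, -0.012], [0.0, -0.229, -0.973, 0.843], [0.0, 0.0, 0.0, 1.0]]
case [([173.0, 224.1], 0.96)]
case_lid [([157.6, 207.4], 0.92)]
case_button [([143.3, 273.5], 0.96)]
small_lid_edge [([416.7, 204.7], 0.76)]
```

View pics/scene0.png

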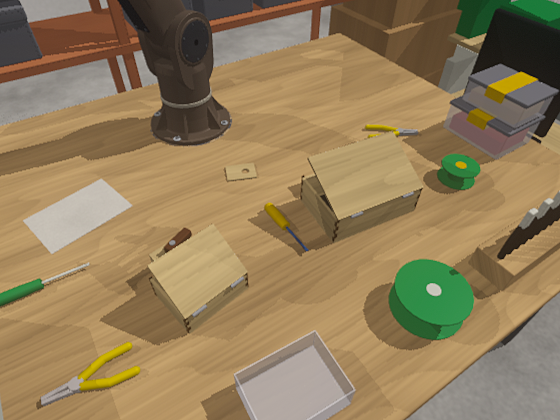

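View pics/top0.png

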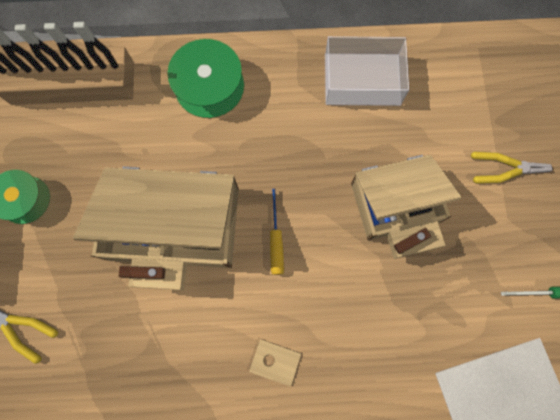

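The top view shows the larger case at left (pixels about 80-238, 168-290), with its hinges at the far side, ledge near (150,275), and button pointing left. The smaller case is at right, around (410,200). I'll zoom in for an accurate fit.

```bash
python3 - <<'E'
import cv2
im=cv2.imread("pics/top0.png")[155:300,65:255]
cv2.imwrite("pics/crop.png",cv2.resize(im,None,fx=4,fy=4,interpolation=cv2.INTER_CUBIC))
E
```

```text
(no output)
```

View pics/crop.png

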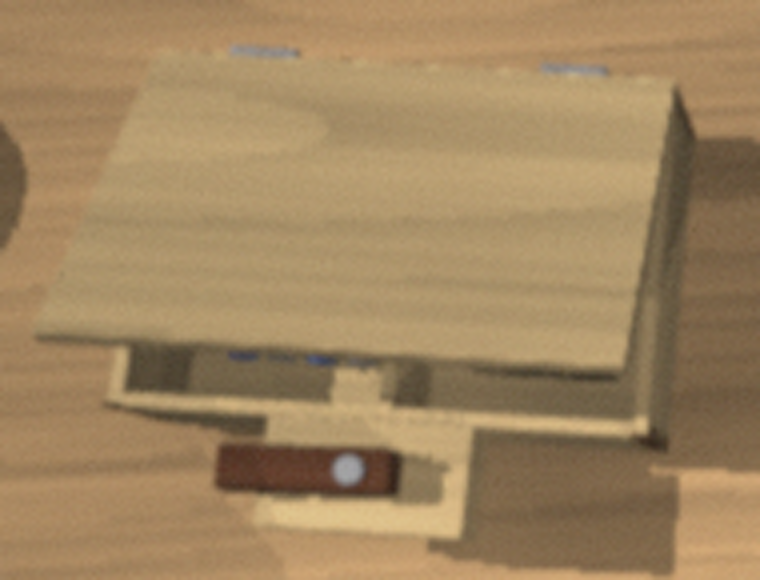

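The crop shows the lid corners, front rim, ledge corners, screw head (347,468) and button tip (217,468). I'll fit the pose to these.

```bash
cat > fit.py <<'E'
from cell import arm
import numpy as np
from scipy.optimize import least_squares
from scipy.spatial.transform import Rotation as R
k=arm.calibration("top");K=np.array(k["K"]);Ti=np.linalg.inv(k["T"])
px=np.array([(347,468),(462,538),(475,428),(258,522),(105,403),(650,436),(158,57),(675,82),(38,335),(622,370),(218,447),(216,488)])/4+[65,155]
def w2(p,x,y,a):
    c,s=np.cos(a),np.sin(a);p=np.array(p);return np.c_[x+c*p[:,0]-s*p[:,1],y+s*p[:,0]+c*p[:,1],p[:,2]]
def model(v):
    x,y,a,t,b=v;n=np.array([np.sin(t),0,np.cos(t)])*.008;h=np.array([.08,0,.077])+n;f=h+.16*np.array([-np.cos(t),0,np.sin(t)])
    Y=np.array([0,.12,0]);s=np.array([-.104,0,.106]);u=np.array([np.cos(b),np.sin(b),0]);q=np.array([-u[1],u[0],0])
    return w2([s+[0,0,.002],(-.128,-.045,.085),(-.08,-.045,.085),(-.128,.045,.085),(-.08,.12,.077),(-.08,-.12,.077),h+Y,h-Y,f+Y,f-Y,s+.058*u-.01*q,s+.058*u+.01*q],x,y,a)
def proj(P):
    c=(Ti[:3,:3]@P.T).T+Ti[:3,3];return (K@(c/c[:,2:]).T).T[:,:2]
r=least_squares(lambda v:(proj(model(v))-px).ravel(),[.45,.22,0,.6,1.6],loss='soft_l1')
if __name__=="__main__":
    print(np.round(r.x,4));print(np.round(proj(model(r.x))-px,1).tolist());P=model(r.x)
    print(np.round(P,3).tolist())
    s=arm.observe();T=R.from_rotvec(s["ee_rot"]).as_matrix();print(np.round(T,3).tolist())
E
python3 fit.py
```

```text
[ 0.5715  0.1985 -0.1098  0.445   1.6041]
[[0.7, 0.5], [0.1, -0.3], [-0.0, -0.7], [-0.7, 0.6], [0.9, 0.7], [-0.4, 0.2], [0.1, -1.8], [0.7, -0.9], [-1.1, 0.3], [1.3, 0.1], [-0.3, -0.9], [-1.1, 0.8]]
[[0.468, 0.21, 0.108], [0.439, 0.168, 0.085], [0.487, 0.163, 0.085], [0.449, 0.257, 0.085], [0.505, 0.327, 0.077], [0.479, 0.088, 0.077], [0.668, 0.309, 0.084], [0.641, 0.07, 0.084], [0.524, 0.324, 0.153], [0.498, 0.086, 0.153], [0.483, 0.267, 0.106], [0.463, 0.269, 0.106]]
[[0.953, 0.304, -0.0], [0.304, -0.953, -0.0], [-0.0, -0.0, -1.0]]
```

move_arm(
  gripper=1,
  motion=[
    {"tx": 0.0233,"ty": -0.0275,"tz": -0.002},
    {"tx": 0.0233,"ty": -0.0275,"tz": -0.002},
    {"tx": 0.0233,"ty": -0.0275,"tz": -0.002},
    {"tx": 0.0233,"ty": -0.0275,"tz": -0.002},
    {"tx": 0.0233,"ty": -0.0275,"tz": -0.002},
    {"tx": 0.0233,"ty": -0.0275,"tz": -0.002},
    {"tx": 0.0233,"ty": -0.0275,"tz": -0.002},
    {"tx": 0.0233,"ty": -0.0275,"tz": -0.002},
    {"tx": 0.0233,"ty": -0.0275,"tz": -0.002},
    {"tx": 0.0233,"ty": -0.0275,"tz": -0.002},
    {"tx": 0.0233,"ty": -0.0275},
    {"tx": 0.0233,"ty": -0.0275},
  ],
)

```text
invalid input
```

move_arm(
  motion=[
    {"tx": 0.0233,"ty": -0.0275},
    {"tx": 0.0233,"ty": -0.0275},
    {"tx": 0.0233,"ty": -0.0275},
    {"tx": 0.0233,"ty": -0.0275},
    {"tx": 0.0233,"ty": -0.0275},
    {"tx": 0.0233,"ty": -0.0275},
    {"tx": 0.0233,"ty": -0.0275},
    {"tx": 0.0233,"ty": -0.0275},
    {"tx": 0.0233,"ty": -0.0275},
    {"tx": 0.0233,"ty": -0.0275},
    {"tx": 0.0233,"ty": -0.0275},
    {"tx": 0.0233,"ty": -0.0275},
  ],
)

```text
invalid input
```

move_arm(
  gripper=1,
  motion=[
    {"tx": 0.0233,"ty": -0.0275,"tz": -0.002,"twist": 0},
    {"tx": 0.0233,"ty": -0.0275,"tz": -0.002,"twist": 0},
    {"tx": 0.0233,"ty": -0.0275,"tz": -0.002,"twist": 0},
    {"tx": 0.0233,"ty": -0.0275,"tz": -0.002,"twist": 0},
    {"tx": 0.0233,"ty": -0.0275,"tz": -0.002,"twist": 0},
    {"tx": 0.0233,"ty": -0.0275,"tz": -0.002,"twist": 0},
    {"tx": 0.0233,"ty": -0.0275,"tz": -0.002,"twist": 0},
    {"tx": 0.0233,"ty": -0.0275,"tz": -0.002,"twist": 0},
    {"tx": 0.0233,"ty": -0.0275,"tz": -0.002,"twist": 0},
    {"tx": 0.0233,"ty": -0.0275,"tz": -0.002,"twist": 0},
    {"tx": 0.0233,"ty": -0.0275,"tz": 0,"twist": 0},
    {"tx": 0.0233,"ty": -0.0275,"tz": 0,"twist": 0},
  ],
)

```text
clock: 1.7
position: [0.3564, -0.1948, 0.2471]
ee_rot: [3.104, 0.483, 0.001]
force: [0.1, -0.3, -0.4]
width: 0.019
gripper_force: 0.0
```

move_arm(
  motion=[
    {"tx": 0.0233,"ty": -0.0275,"tz": 0,"twist": 0},
    {"tx": 0.0233,"ty": -0.0275,"tz": 0,"twist": 0},
    {"tx": 0.0233,"ty": -0.0275,"tz": 0,"twist": 0},
    {"tx": 0.0233,"ty": -0.0275,"tz": 0,"twist": 0},
    {"tx": 0.0233,"ty": -0.0275,"tz": 0,"twist": 0},
    {"tx": 0.0233,"ty": -0.0275,"tz": 0,"twist": 0},
    {"tx": 0.0233,"ty": -0.0275,"tz": 0,"twist": 0},
    {"tx": 0.0233,"ty": -0.0275,"tz": 0,"twist": 0},
    {"tx": 0.0233,"ty": -0.0275,"tz": 0,"twist": 0},
    {"tx": 0.0233,"ty": -0.0275,"tz": 0,"twist": 0},
    {"tx": 0.0233,"ty": -0.0275,"tz": 0,"twist": 0},
    {"tx": 0.0233,"ty": -0.0275,"tz": 0,"twist": 0},
  ],
)

```text
clock: 2.9
position: [0.5227, 0.2045, 0.2468]
ee_rot: [3.104, 0.482, 0.001]
force: [0.5, -0.2, 0.3]
width: 0.005
gripper_force: 0.0
```

move_arm(
  motion=[
    {"tx": 0,"ty": 0,"tz": 0.025,"twist": 0},
    {"tx": 0,"ty": 0,"tz": 0.025,"twist": 0},
    {"tx": 0,"ty": 0,"tz": 0.025,"twist": 0},
    {"tx": 0,"ty": 0,"tz": 0.01,"twist": 0},
    {"tx": 0,"ty": 0,"tz": 0.01,"twist": 0},
    {"tx": 0,"ty": 0,"tz": 0.01,"twist": 0},
    {"tx": 0,"ty": 0,"tz": 0.01,"twist": 0},
    {"tx": 0,"ty": 0,"tz": 0.01,"twist": 0},
    {"tx": 0,"ty": 0,"tz": 0.01,"twist": 0},
    {"tx": 0,"ty": 0,"tz": 0.01,"twist": 0},
    {"tx": 0,"ty": 0,"tz": 0.01,"twist": 0},
    {"tx": 0,"ty": 0,"tz": 0.003,"twist": 0},
  ],
)

```text
clock: 4.1
position: [0.5217, 0.203, 0.0874]
ee_rot: [3.104, 0.483, -0.002]
force: [0.8, -0.2, 1.5]
width: 0.008
gripper_force: 0.6
```

move_arm(
  motion=[
    {"tx": 0,"ty": 0,"tz": 0.003,"twist": 0},
    {"tx": 0,"ty": 0,"tz": 0.003,"twist": 0},
    {"tx": 0,"ty": 0,"tz": 0,"twist": 0},
    {"tx": 0,"ty": 0,"tz": 0,"twist": 0},
  ],
)

```text
clock: 4.5
position: [0.5221, 0.2032, 0.085]
ee_rot: [3.103, 0.483, 0.002]
force: [-9.4, -4.3, 26.7]
width: 0.006
gripper_force: 13.5
```

move_arm(
  motion=[
    {"tx": 0,"ty": 0,"tz": -0.03,"twist": 0},
    {"tx": 0,"ty": 0,"tz": -0.03,"twist": 0},
    {"tx": 0,"ty": 0,"tz": -0.03,"twist": 0},
    {"tx": -0.0173,"ty": -0.0297,"tz": 0,"twist": 0},
    {"tx": -0.0173,"ty": -0.0297,"tz": 0,"twist": 0},
    {"tx": 0,"ty": 0,"tz": 0,"twist": -0.0838},
    {"tx": 0,"ty": 0,"tz": 0,"twist": -0.0838},
    {"tx": 0,"ty": 0,"tz": 0,"twist": -0.0838},
    {"tx": 0,"ty": 0,"tz": 0,"twist": -0.0838},
    {"tx": 0,"ty": 0,"tz": 0,"twist": -0.0838},
    {"tx": 0,"ty": 0,"tz": 0,"twist": -0.0838},
    {"tx": 0,"ty": 0,"tz": 0,"twist": -0.0838},
  ],
)

```text
clock: 5.7
position: [0.4714, 0.2493, 0.1729]
ee_rot: [2.561, 1.819, 0.001]
force: [0.1, -0.1, -0.0]
width: 0.01
gripper_force: 0.0
```

move_arm(
  gripper=0,
  squeeze=6,
  motion=[
    {"tx": 0,"ty": 0,"tz": 0,"twist": -0.0838},
    {"tx": 0,"ty": 0,"tz": 0,"twist": -0.0838},
    {"tx": 0,"ty": 0,"tz": 0,"twist": 0},
    {"tx": 0,"ty": 0,"tz": 0,"twist": 0},
  ],
)

```text
clock: 6.1
position: [0.4713, 0.2492, 0.1728]
ee_rot: [-2.31, -2.129, -0.0]
force: [-0.1, 0.6, 0.5]
width: 0.301
gripper_force: 0.0
```

```bash
python3 - <<'E'
from cell import arm
import cv2,numpy as np
from scipy.spatial.transform import Rotation as R
s=arm.observe();print(s['clock'],s['position'],R.from_rotvec(s['ee_rot']).as_matrix().round(3).tolist(),s['width'],np.round(s['joints'],2))
t=arm.get_image("top")[155:300,65:255];w=arm.get_image("wrist")
k=arm.calibration("wrist");print(np.round(k["K"],1).tolist())
t=cv2.resize(t,(550,420),interpolation=cv2.INTER_CUBIC)
cv2.imwrite("pics/top1.png",t[:,:,::-1]);cv2.imwrite("pics/w1.png",w[:,:,::-1])
# predicted pixels
K=np.array(k["K"]);Ti=np.linalg.inv(k["T"])
from fit import r,model
for p in model(r.x)[[0,10,11]]:
    c=Ti[:3,:3]@p+Ti[:3,3];th=np.arctan2(np.hypot(*c[:2]),c[2]);d=c[:2]/np.hypot(*c[:2]);print(K[:2,2]+K[0,0]*th*d)
E
```

```text
6.1 [0.47130471 0.24922769 0.17276066] [[0.081, 0.997, 0.0], [0.997, -0.081, 0.0], [0.0, 0.0, -1.0]] 0.30130972566842606 [ 0.02  0.47 -0.83  1.82  0.4   1.03 -1.05]
[[325.2, 0.0, 276.1], [0.0, 325.2, 210.4], [0.0, 0.0, 1.0]]
[277.88525515 272.14093169]
[291.81325467 196.29814284]
[263.60754523 196.38903222]
```

View pics/top1.png

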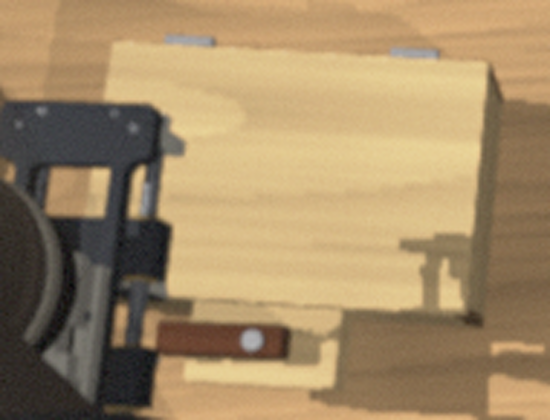

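View pics/w1.png

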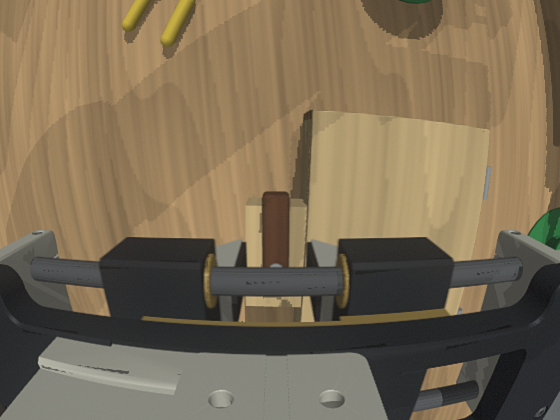

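The top view shows the lid flush, and in the wrist view the bar tip at about (276,193) agrees with the prediction (278,196). Next, descend around the bar and grip it.

move_arm(
  motion=[
    {"tx": 0,"ty": 0,"tz": 0,"twist": 0},
    {"tx": 0,"ty": 0,"tz": 0.01,"twist": 0},
    {"tx": 0,"ty": 0,"tz": 0.01,"twist": 0},
    {"tx": 0,"ty": 0,"tz": 0.01,"twist": 0},
    {"tx": 0,"ty": 0,"tz": 0.01,"twist": 0},
    {"tx": 0,"ty": 0,"tz": 0.01,"twist": 0},
    {"tx": 0,"ty": 0,"tz": 0.01,"twist": 0},
    {"tx": 0,"ty": 0,"tz": 0.01,"twist": 0},
    {"tx": 0,"ty": 0,"tz": 0.009,"twist": 0},
    {"tx": 0,"ty": 0,"tz": 0,"twist": 0},
  ],
)

```text
clock: 7.2
position: [0.4705, 0.2488, 0.0924]
ee_rot: [-2.305, -2.134, 0.003]
force: [0.6, -1.2, -0.2]
width: 0.501
gripper_force: 0.0
```

move_arm(
  gripper=1,
  squeeze=6,
  motion=[
    {"tx": 0,"ty": 0,"tz": 0,"twist": 0},
    {"tx": 0,"ty": 0,"tz": 0,"twist": 0},
    {"tx": 0,"ty": 0,"tz": 0,"twist": 0},
    {"tx": 0,"ty": 0,"tz": 0,"twist": 0},
    {"tx": 0,"ty": 0,"tz": 0,"twist": 0},
    {"tx": 0,"ty": 0,"tz": 0,"twist": 0},
  ],
)

```text
clock: 7.8
position: [0.4712, 0.2495, 0.094]
ee_rot: [2.306, 2.134, 0.001]
force: [-0.8, 0.4, 1.2]
width: 0.225
gripper_force: 6.0
```

move_arm(
  motion=[
    {"tx": -0.00035,"ty": 0.00527,"tz": 0,"twist": 0.0849},
    {"tx": -0.00035,"ty": 0.00527,"tz": 0,"twist": 0.0849},
    {"tx": -0.00035,"ty": 0.00527,"tz": 0,"twist": 0.0849},
    {"tx": -0.00035,"ty": 0.00527,"tz": 0,"twist": 0.0849},
    {"tx": -0.00035,"ty": 0.00527,"tz": 0,"twist": 0.0849},
    {"tx": -0.00035,"ty": 0.00527,"tz": 0,"twist": 0.0849},
  ],
)

```text
clock: 8.4
position: [0.4975, 0.2355, 0.0938]
ee_rot: [-2.957, -1.06, 0.002]
force: [-5.2, 0.6, 5.2]
width: 0.218
gripper_force: 6.0
```

move_arm(
  motion=[
    {"tx": -0.00035,"ty": 0.00527,"tz": 0,"twist": 0.0849},
    {"tx": -0.00035,"ty": 0.00527,"tz": 0,"twist": 0.0849},
    {"tx": -0.00035,"ty": 0.00527,"tz": 0,"twist": 0.0849},
    {"tx": -0.00035,"ty": 0.00527,"tz": 0,"twist": 0.0849},
    {"tx": -0.00035,"ty": 0.00527,"tz": 0,"twist": 0.0849},
    {"tx": -0.00035,"ty": 0.00527,"tz": 0,"twist": 0.0849},
    {"tx": 0,"ty": 0,"tz": 0,"twist": 0},
    {"tx": 0,"ty": 0,"tz": 0,"twist": 0},
  ],
)

```text
clock: 9.2
position: [0.5058, 0.2064, 0.0938]
ee_rot: [-3.137, 0.166, 0.003]
force: [-5.9, 2.6, 4.2]
width: 0.216
gripper_force: 6.0
```

```bash
python3 - <<'E'
from cell import arm
import numpy as np
from fit import r
from scipy.spatial.transform import Rotation as R
s=arm.observe();T=R.from_rotvec(s['ee_rot']).as_matrix();a=r.x[2];p=s['position'][:2]-r.x[:2]
print(s['position'],"tool x minus case x axis",np.arctan2(T[1,0],T[0,0])-a,"in case",np.cos(a)*p[0]+np.sin(a)*p[1],-np.sin(a)*p[0]+np.cos(a)*p[1],s['force'])
E
```

```text
[0.50582797 0.20644873 0.0937509 ] tool x minus case x axis 0.003794118531719348 in case -0.06619080581589322 0.0006762442328075522 [-5.89289481  2.57071859  4.16222991]
```

move_arm(
  gripper=0,
  motion=[
    {"tx": 0,"ty": 0,"tz": 0,"twist": 0},
    {"tx": 0,"ty": 0,"tz": 0,"twist": 0},
    {"tx": 0,"ty": 0,"tz": 0,"twist": 0},
    {"tx": 0,"ty": 0,"tz": 0,"twist": 0},
    {"tx": 0,"ty": 0,"tz": 0,"twist": 0},
    {"tx": 0,"ty": 0,"tz": -0.02,"twist": 0},
    {"tx": 0,"ty": 0,"tz": -0.03,"twist": 0},
    {"tx": 0,"ty": 0,"tz": -0.04,"twist": 0},
    {"tx": 0,"ty": 0,"tz": -0.04,"twist": 0},
    {"tx": 0,"ty": -0.04,"tz": -0.01,"twist": 0},
    {"tx": 0,"ty": -0.04,"tz": 0,"twist": 0},
    {"tx": 0,"ty": -0.04,"tz": 0,"twist": 0},
  ],
)

```text
clock: 10.4
position: [0.5209, 0.326, 0.2347]
ee_rot: [-3.136, 0.17, -0.003]
force: [-0.5, 0.2, -0.1]
width: 0.5
gripper_force: 0.0
```

move_arm(
  motion=[
    {"tx": 0,"ty": -0.04,"tz": 0,"twist": 0},
    {"tx": 0,"ty": -0.04,"tz": 0,"twist": 0},
    {"tx": 0,"ty": -0.03,"tz": 0,"twist": 0},
    {"tx": 0,"ty": 0,"tz": 0,"twist": 0},
  ],
)

```text
clock: 10.8
position: [0.53, 0.4393, 0.2328]
ee_rot: [-3.135, 0.159, 0.003]
force: [-0.1, 0.2, -0.8]
width: 0.501
gripper_force: 0.0
```

```bash
python3 - <<'E'
from cell import arm
import cv2
s=arm.observe();print(s['clock'],s['position'],s['force'])
t=arm.get_image("top");cv2.imwrite("pics/full2.png",t[:,:,::-1])
t=cv2.resize(t[155:300,65:255],None,fx=4,fy=4,interpolation=cv2.INTER_CUBIC);cv2.imwrite("pics/top2.png",t[:,:,::-1])
E
```

```text
10.8 [0.53003865 0.43929377 0.23280396] [-0.05851489  0.21083215 -0.79556495]
```

View pics/top2.png

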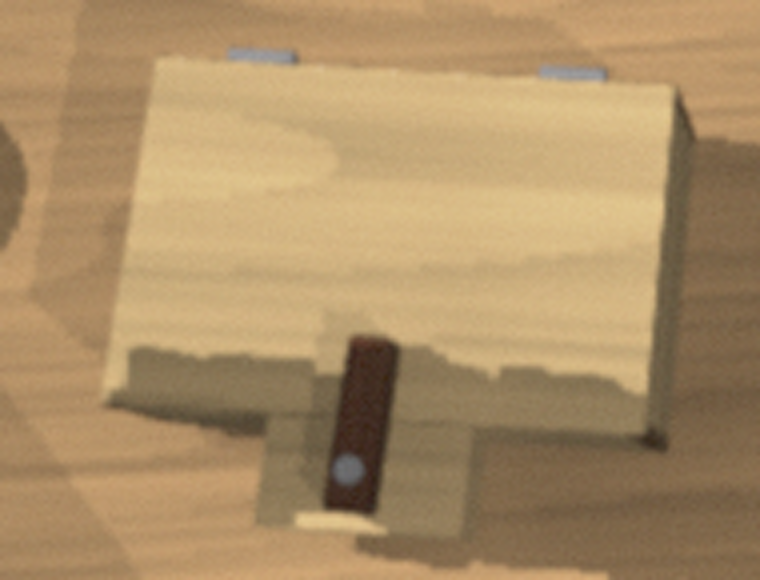

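View pics/full2.png

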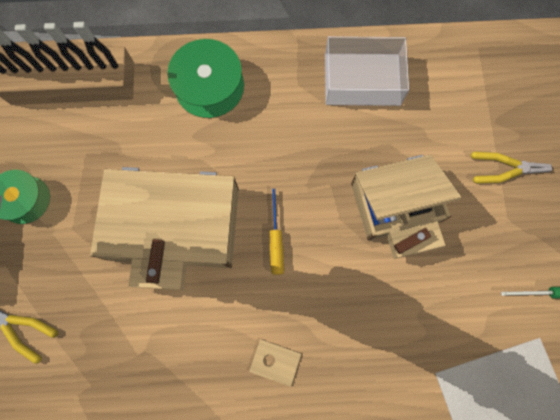

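```bash
python3 - <<'E'
from fit import *
x,y,a=r.x[:3]
for b in(-.06,0,.06):
    s=np.array([-.104,0,.106]);u=np.array([np.cos(b),np.sin(b),0]);q=np.array([-u[1],u[0],0])
    P=w2([s+[0,0,.002],s+.058*u+.01*q,s-.018*u+.01*q,s+.058*u-.01*q-[0,0,.018],s-.018*u-.01*q-[0,0,.018]],x,y,a);print(b,((proj(P)-[65,155])*4).round().tolist())
E
```

```text
-0.06 [[350.0, 470.0], [354.0, 333.0], [320.0, 511.0], [410.0, 345.0], [379.0, 519.0]]
0 [[350.0, 470.0], [345.0, 334.0], [322.0, 512.0], [403.0, 343.0], [381.0, 517.0]]
0.06 [[350.0, 470.0], [337.0, 335.0], [324.0, 514.0], [395.0, 341.0], [384.0, 516.0]]
```

The crop shows the lid flush and the bar running from the screw (348,468) to its tip (374,338). Its edges match the prediction for 0 rad to within about 0.02. The full view shows the small case (410,200) unchanged.

```bash
python3 -c "from cell import arm; print(arm.sign_off())"
```

```text
the job is handed in; nothing more can be done
None
```

The larger case's lid is fully shut and its turnbutton points straight in over it, within about 0.02 rad by the last picture; the smaller case's lid was left open and untouched, and the job is handed in at about 11 s of the 45 s allowed.

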